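# Strip the pile of microphone parts and put each one away

## Task

Take the pile of microphone parts apart and put each part in its own place: the chrome elbow adaptor lying flat inside the square tray, the blue cap over the small capsule on top of the standing gold microphone so that its rim rests on the microphone's shoulder, the black shock-mount ring over the wooden peg, and the grey rubber foot over the steel spindle, both all the way down on their bases. Let go of everything, and do not shift the white cup or the metal tin.

Things in the scene. Friction and masses are not known exactly. Their poses are not given: they have to be found in the camera images.
- elbow_c (a point): Chrome L-shaped elbow of 18 mm square section, 90 g, lying on the cap, top of the pile. Long leg 54 mm along its x; short leg at the -x end, towards +y. Point: on the long leg's axis, half-way up, 6 mm from its middle to the free end; pinch here across y (short leg begins 15 mm to -x). Outline from this point: x -33 to +21, y -9 to +24 mm. z up.
- cap_c (a point): Blue plastic capsule cap, a round cup 44 mm across and 28 mm tall standing open side down, closed on top (inside 38 mm across, 24 mm deep). Second in the pile, between elbow and ring. The point is its centre, half-way up; z is up. About 30 g.
- ring_c (a point): Black steel shock-mount ring, 56 mm across, 20 mm tall, hole 34 mm. One square lug 12 mm wide sticks out along its own +x to 42 mm from the centre; grip the ring across its own y, clear of the lug. Third in the pile, on the foot. The point is the centre of the hole, half-way up; z is up. About 140 g.
- foot_c (a point): Grey rubber stand foot, a thick round ring 66 mm across, 26 mm tall, hole 36 mm. Bottom of the pile, on the table. The point is the centre of the hole, half-way up; z is up. About 160 g.
- tray: Square cherry-wood tray, place of the elbow. 112 mm square outside, 104 mm inside, walls 16 mm high, floor 5 mm above the table. Fixed. Origin: centre of its underside, on the table; x and y along its sides.
- mic: Matte gold microphone standing upright on a black disc 84 mm across, place of the cap. Body 58 mm across with a flat shoulder 95 mm above the table; from the shoulder rises the capsule, 20 mm across, to 115 mm above the table. Fixed. Origin: on its axis, on the table; z up.
- peg: Turned ash peg, 16 mm thick, upright in the middle of a 90 mm square cherry base 12 mm high, place of the black ring. The peg's top is 57 mm above the table. Fixed. Origin: on the peg's axis, on the table; z up.
- spindle: Bright steel spindle, 16 mm thick, upright in the middle of a round dark steel base 110 mm across and 8 mm high, place of the rubber foot. The spindle's top is 48 mm above the table. Fixed. Origin: on the spindle's axis, on the table; z up.
- cup: White ceramic cup without handle, 68 mm across, 68 mm tall, loose, to be left alone. Origin: centre of its underside.
- tin: Plain metal tin, 54 mm across, 65 mm tall, loose, to be left alone. Origin: centre of its underside.
Not all that is in view belongs to the job. Of the things like the mic, leave any that is green; of the rest the smaller one is meant.

How it is judged:
By the outcome, as a careful person would: the job done as asked, in the order asked, and still so for the second after the job is handed in, with the robot touching nothing.
It also fails if it takes over 128 s, if anything falls off the work surface, if the arm or the gripper's body presses on something with over 40 N, if the wrist force passes 120 N, or if a joint passes its speed limit or range.

## Robot

A 6-joint arm with a two-finger parallel gripper is mounted at the origin on the work surface. World frame = base frame: x ahead of the robot, y to its left, z up, the work surface at z = 0. Lengths are in mm, angles in rad, forces in N, time in s.
With the tool pointing down it reaches from about 350 to 775 mm from the base axis. Payload 7.3 kg.
Tool frame: the origin (TCP) lies between the finger pads; the fingertips stand 8 mm ahead of it and the grasp point (between the pads) lies 11 mm behind it; y points along the fingers, z is the direction in which the jaws open and shut, and the axes are right-handed (so a half turn about y gives the same grasp; the last joint's range is limited). The gripper opens to 92 mm and grips with 3 to 60 N. Pads are 19 mm wide; open, the fingers measure 130 mm over their backs; the gripper's body (75 mm by 190 mm) begins 47 mm behind the grasp point.
Start: joints at [1.197, 0.342, 1.524, -0, 1.275, -0.146], TCP at [118.546, 511.46, 234.741] pointing down, gripper open.
Joint ranges: [-2.53, 2.53], [-0.77, 2.02], [0.04, 2.7], [-1, 4.14], [0.28, 2.66], [-3.11, 3.11]. Speed limits (rad/s): [2.57, 2.57, 3.14, 3.14, 3.14, 3.14].

## Interface

Orientations are given as [roll, pitch, yaw] about the fixed x, y, z axes, in that order (R = Rz(yaw) Ry(pitch) Rx(roll)).
In Python, from plant import bot, vision, job gives the robot as it stands. The module is installed in compiled form; this text tells all that it offers.
- The arm moves only by the tool arm_command, never from a script. Its argument "deltas" is a list of rows, each a list of 4 numbers: the shift along the tool's x, y, z in m, then the turn about the tool's y in degrees. In form: [[x, y, z, twist], ...]. A call has 1 to 5 rows; each row shifts and turns the commanded pose from where the row before left it, along the tool's axes as they then stand; what a row does not reach is not made up. A row lasts 1/10 s, in which the tool goes at most 50 mm and 8.59 degrees, less where a joint would pass 70% of its speed; a pose out of reach is approached as far as the arm can. A call is refused whole if a number of a shift passes 0.05 or a number of a turn 8.59, either way. A call with a gripper value outside its range is refused whole. "claw" is the closure in counts, from 0 (fully open) to 255 (shut), set as the call begins (left out, the last holds). The fingers move at their own pace and stop on an object; the grip force is fixed at half the most. Time passes only in rows, so rows that do not move let the fingers close. It gives the time, the measured TCP pose, the force and the opening at its end, in the units of the state.
- bot.get_obs(): the state, without advancing time (a new reading comes with each control period).
- vision.capture(name): name is "scene" or "top"; returns a dict with "img" (400x640x3 uint8, red, green, blue), "camera_matrix" (3x3 intrinsics, pixels), "dist_coeffs" ([k1, k2, p1, p2, k3] as OpenCV has them; the pictures are not rectified), "world_to_cam" (4x4, takes a point from world to camera coordinates). Camera axes: x right, y down, z forward; pixel columns grow to the right and rows downward; lengths in mm; the calibration is good to about 2 mm. A picture is of the moment at which its call begins. There is no depth.
- job.close_job(): hands the job in, once; it reports no verdict.
Trained networks look in a picture, given as the dict that the camera call returned (one of the last four; its "shot" number tells which), for a name from the list of things; names that differ only in an ending like _2 or _b are one class to them, and where a whole thing is asked for, a point or a joint stands for the part that bears it (a point fixed in the world has none). Each returns a list of dicts, best first, with "confidence" (0 to 1); they miss things now and then, are a little off and sometimes report something else, mostly with a low value. They report only what shows in the picture. A call takes as long as a camera call. They do not tell look-alikes from the thing itself.
- vision.find_in(picture, name): "xyz" ([x, y, z] in mm, in the coordinates of the camera as it stood for that picture, good to about 4 mm: the middle of the surface that is visible of it).
- vision.regions_of(picture, name): "mask" (400x640 bool, what is visible of it).
The state is a dict: "time": time; "joint_positions": joint angles; "dq": joint speeds; "tau": joint torques, N m; "tool_pos": TCP position; "tcp_rot": TCP orientation; "contact_force": force on the tool from outside, world axes, zero at the start; "moment": the same for the moment, N m; "grip_width": finger opening in mm.
Only numpy, scipy, OpenCV 4.12 (cv2) and the standard library are available. Lean on these libraries where they do the work, as an engineer would, in place of code of your own. Each camera call takes 0.05 s, during which the arm holds its last target. There are 200 camera calls.

## Working session

There is one attempt and no reset: what is moved stays moved. The work goes in short steps, Python scripts to look and compute and a tool call to move; the robot and the scene stay as the last step left them, time stands still between calls to the robot, and variables do not carry over. Pictures are saved under pics/ and viewed, about 12 in all and at most 16, crops included, and the job is handed in when it is done.

Besides the shell and the picture viewer there is one more tool, called after "Emit:" as name(argument=value, ...), one argument or row to a line, values as JSON. arm_command: Moves the arm, as the interface text tells. Its arguments: {"type":"object","properties":{"deltas":{"type":"array","items":{"type":"array","items":{"type":"number"}}},"claw":{"type":"number"}},"required":["deltas"]}

```bash
ls; mkdir -p pics; cat > h.py <<'E'
import numpy as np, cv2
from plant import bot, vision, job
def world(p,xyz):
    T=np.linalg.inv(p["world_to_cam"]); return (T@np.r_[xyz,1])[:3]
def ray(p,uv,z):
    "world point at height z seen at pixel uv"
    n=cv2.undistortPoints(np.array([[uv]],float),np.array(p["camera_matrix"]),np.array(p["dist_coeffs"]))[0,0]
    T=np.linalg.inv(p["world_to_cam"]); o=T[:3,3]; d=T[:3,:3]@np.r_[n,1]
    return o+d*(z-o[2])/d[2]
def proj(p,X):
    W=np.array(p["world_to_cam"],float)
    return cv2.projectPoints(np.array(X,float).reshape(-1,3),cv2.Rodrigues(W[:3,:3])[0],W[:3,3],np.array(p["camera_matrix"]),np.array(p["dist_coeffs"]))[0][:,0]
def save(img,n): cv2.imwrite(f"pics/{n}.png",cv2.cvtColor(img,cv2.COLOR_RGB2BGR))
E
python3 - <<'E'
from h import *
o=bot.get_obs(); print(o)
for c in ("scene","top"):
    p=vision.capture(c); save(p["img"],c+"0")
    print(c,np.linalg.inv(p["world_to_cam"])[:3].round(2).tolist())
    for n in ["elbow_c","cap_c","ring_c","foot_c","tray","mic","peg","spindle","cup","tin"]:
        print(n,[(world(p,d["xyz"]).round(0).tolist(),proj(p,world(p,d["xyz"])).round(0)[0].tolist(),round(d["confidence"],2)) for d in vision.find_in(p,n)])
E
```

```text
pics
{'time': 0.0, 'joint_positions': array([ 1.19701965e+00,  3.42726939e-01,  1.52502682e+00,  3.54467105e-05,
        1.27536853e+00, -1.45977441e-01]), 'dq': array([ 1.01801234e-03, -1.54241875e-03, -4.71398875e-04,  1.03361902e-03,
       -3.22077690e-04, -3.04529510e-05]), 'tau': array([ 7.21149427e-04, -4.31253254e+01, -2.44213986e+01,  7.17723859e-02,
        5.60727145e-02, -1.55006587e-04]), 'tool_pos': array([118.375784  , 511.08105965, 234.03933215]), 'tcp_rot': array([-1.57230476e+00,  2.56034577e-04, -2.27809775e-01]), 'contact_force': array([-0.34045654, -0.20445162, -0.51567726]), 'moment': array([0.00906502, 0.01547158, 0.00901291]), 'grip_width': 91.85847931539783}
scene [[0.7, 0.38, -0.6, 1187.62], [0.71, -0.39, 0.59, -594.03], [-0.01, -0.84, -0.54, 658.5]]
elbow_c [([526.0, -376.0, 89.0], [162.0, 277.0], 0.74)]
cap_c [([540.0, -372.0, 63.0], [170.0, 289.0], 0.75)]
ring_c [([549.0, -377.0, 45.0], [172.0, 299.0], 0.51)]
foot_c [([554.0, -383.0, 16.0], [173.0, 311.0], 0.82)]
tray [([449.0, 182.0, 7.0], [324.0, 197.0], 0.72), ([552.0, -384.0, 19.0], [172.0, 310.0], 0.
[... 789 characters left out ...]

ring_c [([526.0, -358.0, 44.0], [453.0, 218.0], 0.42)]
foot_c [([516.0, -351.0, 21.0], [449.0, 223.0], 0.53)]
tray [([446.0, 174.0, 3.0], [280.0, 250.0], 0.94)]
mic [([647.0, 493.0, 70.0], [173.0, 185.0], 0.78), ([510.0, 382.0, 84.0], [207.0, 228.0], 0.7), ([669.0, 320.0, 111.0], [227.0, 173.0], 0.58)]
peg [([667.0, -9.0, 13.0], [337.0, 179.0], 0.97), ([518.0, -370.0, 89.0], [463.0, 219.0], 0.58), ([515.0, -348.0, 22.0], [448.0, 223.0], 0.47)]
spindle [([456.0, -186.0, 14.0], [396.0, 244.0], 0.67)]
cup [([655.0, -219.0, 33.0], [404.0, 180.0], 0.83), ([641.0, 205.0, 69.0], [268.0, 184.0], 0.73)]
tin [([641.0, 203.0, 70.0], [268.0, 185.0], 0.83), ([459.0, -189.0, 10.0], [397.0, 243.0], 0.27)]
```

```bash
python3 - <<'E'
from h import *
a=cv2.imread("pics/scene0.png");b=cv2.imread("pics/top0.png")
# composite: mic crop from scene and pile crop from scene+top
def crop(im,x0,y0,x1,y1,s): return cv2.resize(im[y0:y1,x0:x1],None,fx=s,fy=s,interpolation=cv2.INTER_CUBIC)
c=np.zeros((600,800,3),np.uint8)
t=crop(b,140,140,340,290,2); c[:300,:400]=t
c[:300,400:]=crop(a,340,100,490,212,2.67)[:300,:400] if 0 else cv2.resize(a[110:222,340:490],(400,300))
c[300:,:400]=cv2.resize(b[185:260,410:510],(400,300),interpolation=cv2.INTER_CUBIC)
c[300:,400:]=cv2.resize(a[250:340,110:230],(400,300),interpolation=cv2.INTER_CUBIC)
cv2.imwrite("pics/comp0.png",c)
E
```

```text
(no output)
```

View pics/scene0.png

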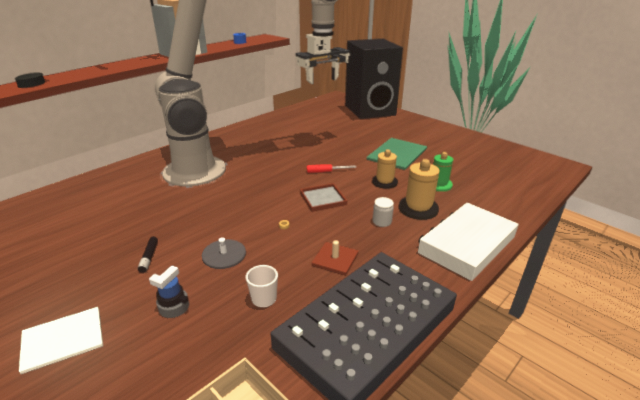

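View pics/top0.png

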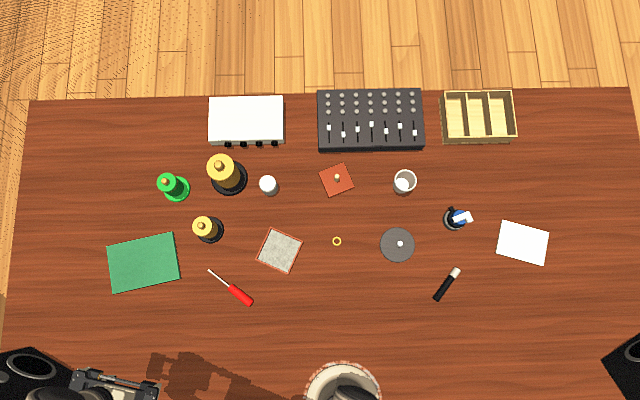

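View pics/comp0.png

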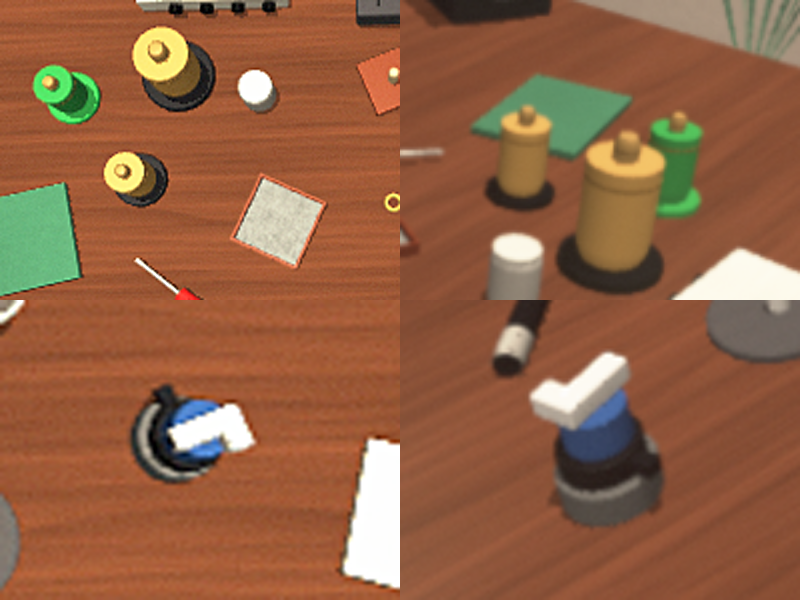

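Candidates for the mic in the top view: small gold (204,228), large gold (222,170) and green (168,183). I choose the small gold one, because green is excluded and it is the smaller of the rest. The pile is at top (460,220), with the elbow's corner at the -y end and the ring's lug pointing up-left. Next I fit poses to the masks.

```bash
cat > fit.py <<'E'
from h import *
from scipy.optimize import minimize
S=4
def box(x0,x1,y0,y1,z0,z1): return np.array([[x,y,z] for x in (x0,x1) for y in (y0,y1) for z in (z0,z1)],float)
def cyl(r,z0,z1):
    a=np.linspace(0,2*np.pi,40,endpoint=False); return np.vstack([np.c_[r*np.cos(a),r*np.sin(a),0*a+z] for z in (z0,z1)])
M=dict(elbow_c=[box(-33,21,-9,9,-9,9),box(-33,-15,-9,24,-9,9)],cap_c=[cyl(22,-14,14)],
 ring_c=[cyl(28,-10,10),box(20,42,-6,6,-10,10)],foot_c=[cyl(33,-13,13)],tray=[box(-56,56,-56,56,0,16)],
 mic=[cyl(42,0,6),cyl(29,0,95),cyl(10,95,115)],peg=[box(-45,45,-45,45,0,12),cyl(8,12,57)],spindle=[cyl(55,0,8),cyl(8,8,48)],
 cup=[cyl(34,0,68)],tin=[cyl(27,0,65)])
def render(p,n,q,z):
    c,s=np.cos(q[2]),np.sin(q[2]); R=np.array([[c,-s,0],[s,c,0],[0,0,1]])
    im=np.zeros((400*S,640*S),np.uint8)
    for h in M[n]:
        u=(proj(p,h@R.T+[q[0],q[1],z])+.5)*S
        cv2.fillConvexPoly(im,cv2.convexHull((u*16).astype(np.int32)),1,shift=4)
    return cv2.resize(im.astype(np.float32),(640,400),interpolation=cv2.INTER_AREA)
def mask(p,n,xyz):
    "mask of detection nearest to the expected place"
    u=proj(p,xyz)[0]; best=None
    for d in vision.regions_of(p,n):
        m=d["mask"]; v,w=np.nonzero(m)
        if len(v) and np.hypot(w.mean()-u[0],v.mean()-u[1])<25:
            if best is None or d["confidence"]>best[1]: best=(m,d["confidence"])
    return best[0].astype(np.float32) if best else None
def fit(views,n,q0,z,yaws=(0,),ignore=None):
    "views: list of (pic,mask); ignore: pixels hidden by things above"
    def cost(q):
        t=0
        for i,(p,m) in enumerate(views):
            if m is None: continue
            r=render(p,n,q,z); w=1-(ignore[i] if ignore else 0)
            t+=1-(np.minimum(r,m)*w).sum()/max((np.maximum(r,m)*w).sum(),1)
        return t
    best=min((minimize(cost,[*q0,y],method="Nelder-Mead",options=dict(initial_simplex=[[*q0,y],[q0[0]+9,q0[1],y],[q0[0],q0[1]+9,y],[q0[0],q0[1],y+.3]],xatol=.02,fatol=1e-4,maxiter=150)) for y in yaws),key=lambda r:r.fun)
    return best.x,best.fun
E
cat > m1.py <<'E'
from fit import *
import json
ps=[vision.capture("top"),vision.capture("scene")]
T={}; col=[p["img"].copy() for p in ps]
def do(n,q0,z,yaws,ign=None,zc=None):
    vs=[(p,mask(p,n,[*q0,z+(zc or 0)])) for p in ps]
    q,f=fit(vs,n,q0,z,yaws,ign); T[n]=q.tolist()
    each=[(fit([v],n,q[:2],z,(q[2],),[ign[i]] if ign else None)[0].round(3).tolist() if v[1] is not None else None) for i,v in enumerate(vs)]
    print(n,q.round(3),"cost",round(f,3),"single",each,flush=True)
    for i,p in enumerate(ps):
        r=render(p,n,q,z)>.5; cs,_=cv2.findContours(r.astype(np.uint8),0,1); cv2.drawContours(big[i],[c*4 for c in cs],-1,(255,0,255),1)
    return [render(p,n,q,z) for p in ps]
big=[cv2.resize(p["img"],None,fx=4,fy=4,interpolation=cv2.INTER_CUBIC) for p in ps]
Y8=np.arange(8)*np.pi/4
ig=[0,0]
add=lambda r:[np.clip(cv2.dilate(np.asarray(a,np.float32),np.ones((3,3)))+b,0,1) for a,b in zip(r,ig)]
r=do("elbow_c",(522,-368),83,Y8); ig=add(r)
r=do("cap_c",(530,-366),60,(0,),ig); ig=add(r)
r=do("ring_c",(530,-362),36,Y8,ig); ig=add(r)
r=do("foot_c",(528,-360),13,(0,),ig)
do("tray",(446,176),0,(0,.5,1)); do("peg",(668,-10),0,(0,.5,1)); do("spindle",(456,-190),0,(0,))
do("mic",(520,376),0,(0,),zc=55); do("cup",(655,-216),0,(0,),zc=34); do("tin",(650,200),0,(0,),zc=32)
json.dump(T,open("T.json","w"))
c=np.zeros((600,800,3),np.uint8)
def put(i,u,v,x,y): c[y:y+300,x:x+400]=big[i][v*4-150:v*4+150,u*4-200:u*4+200]
put(0,462,220,0,0);put(1,171,295,400,0);put(0,210,228,0,300);put(1,386,172,400,300)
save(c,"fit0")
E
python3 m1.py
```

```text
elbow_c [ 522.633 -360.224    1.934] cost 0.399 single [[522.648, -360.248, 1.933], [521.736, -360.363, 1.954]]
cap_c [ 5.26415e+02 -3.69726e+02  2.81000e-01] cost 0.382 single [[527.811, -372.479, 0.392], [525.253, -369.296, 0.296]]
ring_c [ 5.22130e+02 -3.68898e+02  4.06000e-01] cost 1.095 single [[522.13, -368.898, 0.406], [522.136, -368.906, 0.406]]
foot_c [ 5.28346e+02 -3.71907e+02  1.88000e-01] cost 0.421 single [[528.964, -372.56, 0.157], [524.227, -368.936, 0.282]]
tray [446.621 179.57    1.114] cost 0.125 single [[447.393, 178.211, 1.137], [443.88, 181.69, 1.105]]
peg [ 6.67277e+02 -5.63600e+00  3.82000e-01] cost 0.173 single [[668.91, -6.104, 0.378], [663.464, -4.178, 0.315]]
spindle [ 4.55935e+02 -1.89128e+02  1.79000e-01] cost 0.124 single [[456.534, -189.533, 0.172], [453.058, -188.252, 0.319]]
mic [ 5.16957e+02  3.94928e+02 -1.22000e-01] cost 0.191 single [[517.923, 395.158, -0.152], [510.437, 400.882, 0.01]]
cup [ 6.46407e+02 -2.14731e+02  1.77000e-01] cost 0.33 single [[648.509, -216.823, 0.385], [637.778, -207.296, 0.678]]
tin [6.47037e+02 2.06478e+02 2.90000e-02] cost 0.253 single [[648.294, 206.395, 0.098], [642.078, 212.49, -0.142]]
```

View pics/fit0.png

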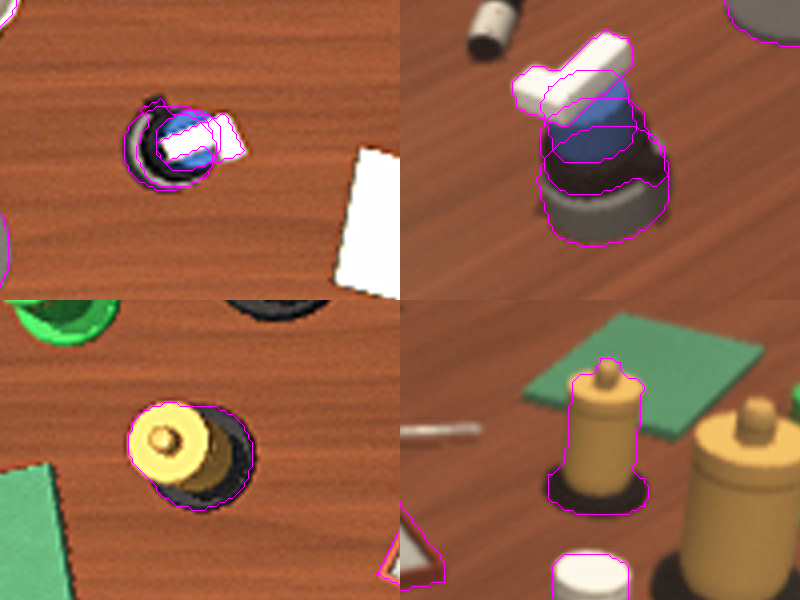

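Every fit sits on its thing: the elbow overlay matches at crop (200,135), the ring's lug is at (155,105), and the small gold mic is matched in both views. Now a small planner to convert targets into tool-axis rows.

Emit:
arm_command(
  deltas=[
    [0.038,0,-0.015,3],
    [0.039,0,-0.013,3],
    [0.039,0,-0.011,3],
    [0.04,0,-0.009,3],
    [0.04,0,-0.007,3],
  ],
  claw=0,
)

```text
time: 2.7
tool_pos: [287.5, 394.2, 234.9]
tcp_rot: [-1.57, -0.0, -0.492]
contact_force: [0.6, 0.2, -0.1]
grip_width: 92.0
```

Emit:
arm_command(
  deltas=[
    [0.041,0,-0.005,3],
    [0.041,0,-0.003,3],
    [0.041,0,-0.001,3],
    [0.041,0,0.001,3],
  ],
)

```text
time: 3.1
tool_pos: [421.7, 299.0, 234.9]
tcp_rot: [-1.57, -0.0, -0.701]
contact_force: [0.0, 0.5, -0.4]
grip_width: 92.1
```

Emit:
arm_command(
  deltas=[
    [0.034,0.003,-0.029,1.9],
    [0.034,0.003,-0.028,1.9],
    [0.035,0.003,-0.027,1.9],
    [0.036,0.003,-0.026,1.9],
    [0.037,0.003,-0.025,1.9],
  ],
)

```text
time: 3.6
tool_pos: [453.9, 79.0, 219.8]
tcp_rot: [-1.57, -0.0, -0.866]
contact_force: [0.2, -0.3, -1.0]
grip_width: 91.6
```

Emit:
arm_command(
  deltas=[
    [0.038,0.003,-0.023,1.9],
    [0.039,0.003,-0.022,1.9],
    [0.039,0.003,-0.021,1.9],
    [0.04,0.003,-0.019,1.9],
    [0.041,0.003,-0.018,1.9],
  ],
)

```text
time: 4.1
tool_pos: [488.9, -141.0, 204.8]
tcp_rot: [-1.57, -0.0, -1.032]
contact_force: [0.8, -0.3, 0.2]
grip_width: 91.8
```

Emit:
arm_command(
  deltas=[
    [0.041,0.003,-0.017,1.9],
    [0.042,0.003,-0.015,1.9],
    [0.042,0.003,-0.014,1.9],
    [0.043,0.003,-0.013,1.9],
    [0.043,0.003,-0.011,1.9],
  ],
)

```text
time: 4.6
tool_pos: [522.8, -361.0, 189.5]
tcp_rot: [-1.571, 0.0, -1.198]
contact_force: [1.9, -0.6, 0.3]
grip_width: 91.8
```

Emit:
arm_command(
  deltas=[
    [0,0.03,0,0.5],
    [0,0.03,0,0],
    [0,0.025,0,0],
    [0,0.015,0,0],
    [0,0.004,0,0],
  ],
)

```text
time: 5.1
tool_pos: [521.9, -358.3, 83.4]
tcp_rot: [-1.573, 0.004, -1.205]
contact_force: [0.3, 0.3, 0.3]
grip_width: 91.9
```

```bash
python3 - <<'E'
from h import *
c=np.zeros((400,800,3),np.uint8)
p=vision.capture("scene"); c[:,:400]=cv2.resize(p["img"][240:340,120:220],(400,400),interpolation=cv2.INTER_CUBIC)
p=vision.capture("top"); c[:,400:]=cv2.resize(p["img"][170:270,410:510],(400,400),interpolation=cv2.INTER_CUBIC)
save(c,"g1")
E
```

```text
(no output)
```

View pics/g1.png

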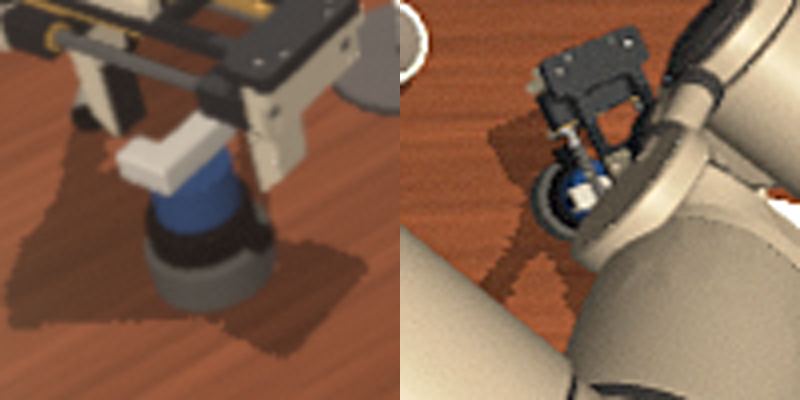

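Scene crop: the open jaws straddle the elbow's long leg at (200,130), fingertips just about at the cap's top. I settle and read the height first, then close.

Emit:
arm_command(
  deltas=[
    [0,-0.001,0,0],
  ],
)

```text
time: 5.3
tool_pos: [523.3, -359.4, 87.7]
tcp_rot: [-1.57, -0.001, -1.205]
contact_force: [-1.1, -0.4, 0.6]
grip_width: 92.0
```

Emit:
arm_command(
  deltas=[
    [0,0,0,0],
    [0,0,0,0],
    [0,0,0,0],
    [0,0,0,0],
    [0,0,0,0],
  ],
  claw=255,
)

```text
time: 5.8
tool_pos: [522.9, -359.1, 86.8]
tcp_rot: [-1.571, -0.0, -1.205]
contact_force: [0.4, -0.4, -0.0]
grip_width: 56.1
```

Emit:
arm_command(
  deltas=[
    [0,0,0,0],
    [0,0,0,0],
    [0,0,0,0],
    [0,0,0,0],
    [0,0,0,0],
  ],
)

```text
time: 6.3
tool_pos: [522.8, -359.1, 86.7]
tcp_rot: [-1.571, 0.0, -1.205]
contact_force: [0.9, 0.1, 0.2]
grip_width: 18.0
```

Emit:
arm_command(
  deltas=[
    [0,-0.01,0,0],
    [0,-0.02,0,0],
    [0,-0.03,0,0],
    [0,-0.03,0,0],
    [0,-0.02,0,0],
  ],
)

```text
time: 6.8
tool_pos: [523.3, -359.4, 199.8]
tcp_rot: [-1.569, -0.003, -1.205]
contact_force: [-0.0, 0.4, -0.9]
grip_width: 17.7
```

```bash
ST=40 python3 plan.py 446.6,179.6,120,-26.2
```

```text
t 6.8 at [ 523.3 -359.4  199.8] -69.0
[[-0.038, 0.006, 0.009, -3.1], [-0.037, 0.006, 0.011, -3.1], [-0.037, 0.006, 0.013, -3.1], [-0.036, 0.006, 0.015, -3.1], [-0.035, 0.006, 0.017, -3.1]]
[[-0.034, 0.006, 0.018, -3.1], [-0.033, 0.006, 0.02, -3.1], [-0.032, 0.006, 0.022, -3.1], [-0.031, 0.006, 0.024, -3.1], [-0.029, 0.006, 0.025, -3.1]]
[[-0.028, 0.006, 0.027, -3.1], [-0.027, 0.006, 0.028, -3.1], [-0.025, 0.006, 0.03, -3.1], [-0.023, 0.006, 0.031, -3.1]]
-> [447.8 178.9 115.8] -25.6
```

Emit:
arm_command(
  deltas=[
    [-0.038,0.006,0.009,-3.1],
    [-0.037,0.006,0.011,-3.1],
    [-0.037,0.006,0.013,-3.1],
    [-0.036,0.006,0.015,-3.1],
    [-0.035,0.006,0.017,-3.1],
  ],
)

```text
time: 7.3
tool_pos: [496.8, -164.6, 167.3]
tcp_rot: [-1.57, -0.001, -0.933]
contact_force: [0.3, 0.1, -0.2]
grip_width: 17.5
```

Emit:
arm_command(
  deltas=[
    [-0.034,0.006,0.018,-3.1],
    [-0.033,0.006,0.02,-3.1],
    [-0.032,0.006,0.022,-3.1],
    [-0.031,0.006,0.024,-3.1],
    [-0.029,0.006,0.025,-3.1],
  ],
)

```text
time: 7.8
tool_pos: [469.3, 26.9, 137.3]
tcp_rot: [-1.57, -0.001, -0.662]
contact_force: [1.1, 0.6, -0.5]
grip_width: 17.9
```

Emit:
arm_command(
  deltas=[
    [-0.028,0.006,0.027,-3.1],
    [-0.027,0.006,0.028,-3.1],
    [-0.025,0.006,0.03,-3.1],
    [-0.023,0.006,0.031,-3.1],
    [0,0,0,0],
  ],
)

```text
time: 8.3
tool_pos: [446.2, 182.9, 112.8]
tcp_rot: [-1.57, 0.001, -0.442]
contact_force: [0.2, -0.3, -1.7]
grip_width: 17.7
```

```bash
python3 plan.py 446.6,179.6,30,-26.2; python3 - <<'E'
from h import *
c=np.zeros((400,800,3),np.uint8)
p=vision.capture("scene"); c[:,:400]=cv2.resize(p["img"][120:220,270:370],(400,400),interpolation=cv2.INTER_CUBIC)
c[:,400:]=cv2.resize(p["img"][250:350,120:220],(400,400),interpolation=cv2.INTER_CUBIC)
save(c,"g2")
E
```

```text
t 8.3 at [446.2 182.9 112.8] -25.3
[[0.001, 0.041, -0.001, 0.4], [0.001, 0.041, -0.001, 0.4]]
-> [447.2 180.2  30.8] -26.1
```

View pics/g2.png

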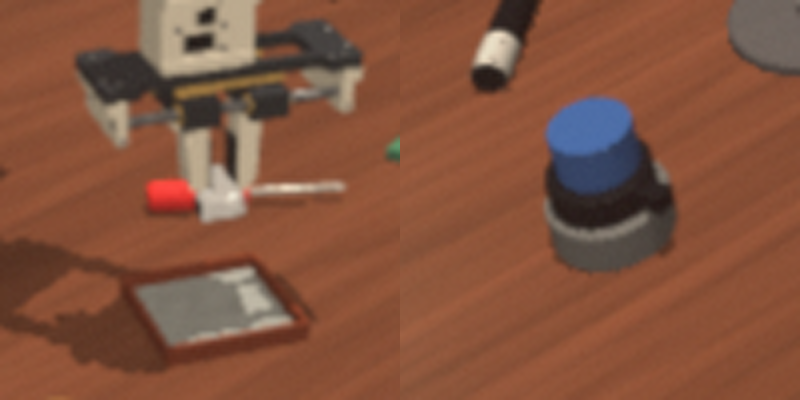

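The elbow hangs level in the jaws at (220,195) of the left crop, and the rest of the pile is undisturbed on the right. Lowering into the tray.

Emit:
arm_command(
  deltas=[
    [0.001,0.03,-0.001,0.4],
    [0.001,0.03,-0.001,0.4],
    [0,0.022,0,0],
    [0,0.006,0,0],
    [0,0,0,0],
  ],
)

```text
time: 8.85
tool_pos: [448.4, 175.7, 24.7]
tcp_rot: [-1.571, 0.001, -0.463]
contact_force: [-0.3, -0.8, -1.7]
grip_width: 17.7
```

Emit:
arm_command(
  deltas=[
    [0,0.003,0,0],
    [0,0.002,0,0],
    [0,0,0,0],
  ],
)

```text
time: 9.15
tool_pos: [448.6, 176.6, 20.3]
tcp_rot: [-1.57, -0.001, -0.462]
contact_force: [-0.7, 0.3, -0.6]
grip_width: 17.7
```

Emit:
arm_command(
  deltas=[
    [0,0.001,0,0],
    [0,0.001,0,0],
    [0,0,0,0],
  ],
)

```text
time: 9.45
tool_pos: [448.2, 176.7, 17.7]
tcp_rot: [-1.571, -0.0, -0.462]
contact_force: [-0.6, 0.5, -1.2]
grip_width: 17.7
```

Emit:
arm_command(
  deltas=[
    [0,0,0,0],
    [0,0,0,0],
    [0,0,0,0],
    [0,0,0,0],
    [0,0,0,0],
  ],
  claw=140,
)

```text
time: 9.95
tool_pos: [448.3, 176.6, 17.7]
tcp_rot: [-1.571, -0.0, -0.462]
contact_force: [0.2, -0.2, 0.4]
grip_width: 41.4
```

Emit:
arm_command(
  deltas=[
    [0,-0.01,0,0],
    [0,-0.03,0,0],
    [0,-0.04,0,0],
    [0,-0.04,0,0],
    [0,-0.04,0,0],
  ],
)

```text
time: 10.45
tool_pos: [447.9, 176.5, 180.1]
tcp_rot: [-1.57, -0.0, -0.462]
contact_force: [1.6, 0.2, -0.4]
grip_width: 41.3
```

```bash
python3 plan.py 526.4,-369.7,170,-60
```

```text
t 10.45 at [447.9 176.5 180.1] -26.5
[[0.024, 0.001, -0.035, 2.6], [0.026, 0.001, -0.034, 2.6], [0.027, 0.001, -0.033, 2.6], [0.029, 0.001, -0.031, 2.6], [0.03, 0.001, -0.03, 2.6]]
[[0.031, 0.001, -0.029, 2.6], [0.033, 0.001, -0.027, 2.6], [0.034, 0.001, -0.026, 2.6], [0.035, 0.001, -0.024, 2.6], [0.036, 0.001, -0.022, 2.6]]
[[0.037, 0.001, -0.021, 2.6], [0.038, 0.001, -0.019, 2.6], [0.039, 0.001, -0.017, 2.6]]
-> [ 527.2 -370.6  167.1] -60.3
```

```bash
cat > m2.py <<'E'
from fit import *
import sys
names=sys.argv[1].split(","); tag=sys.argv[2]
ps=[vision.capture("top"),vision.capture("scene")]
big=[cv2.resize(p["img"],None,fx=4,fy=4,interpolation=cv2.INTER_CUBIC) for p in ps]
Z=dict(cap_c=60,ring_c=36,foot_c=13); Q=dict(cap_c=(526,-370),ring_c=(524,-369),foot_c=(528,-372)); ig=[0,0]
for n in names:
    vs=[(p,mask(p,n,[*Q[n],Z[n]])) for p in ps]
    q,f=fit(vs,n,Q[n],Z[n],np.arange(8)*np.pi/4 if n=="ring_c" else (0,),ig)
    print(n,q.round(2),round(f,2),[fit([vs[i]],n,q[:2],Z[n],(q[2],),[ig[i]])[0].round(2).tolist() for i in (0,1) if vs[i][1] is not None])
    for i,p in enumerate(ps):
        r=render(p,n,q,Z[n]); ig[i]=np.clip(ig[i]+cv2.dilate(r,np.ones((3,3))),0,1)
        cs,_=cv2.findContours((cv2.resize(r,None,fx=4,fy=4)>.5).astype(np.uint8),0,1); cv2.drawContours(big[i],cs,-1,(255,0,255),1)
c=np.zeros((600,800,3),np.uint8)
def put(i,u,v,x,y): c[y:y+300,x:x+400]=big[i][v*4-150:v*4+150,u*4-200:u*4+200]
put(0,462,220,0,0);put(1,171,295,400,0);put(0,280,250,0,300);put(1,323,197,400,300)
save(c,tag)
E
python3 m2.py cap_c,ring_c,foot_c fit1
```

```text
cap_c [ 5.2559e+02 -3.6900e+02  3.0000e-02] 0.25 [[526.54, -367.34, 0.14], [524.26, -369.18, -0.09]]
ring_c [ 5.2211e+02 -3.6822e+02  3.8000e-01] 0.12 [[522.11, -368.22, 0.38]]
foot_c [ 5.2862e+02 -3.6937e+02 -6.0000e-02] 0.36 [[529.68, -369.16, -0.14], [524.47, -368.77, -0.01]]
```

View pics/fit1.png

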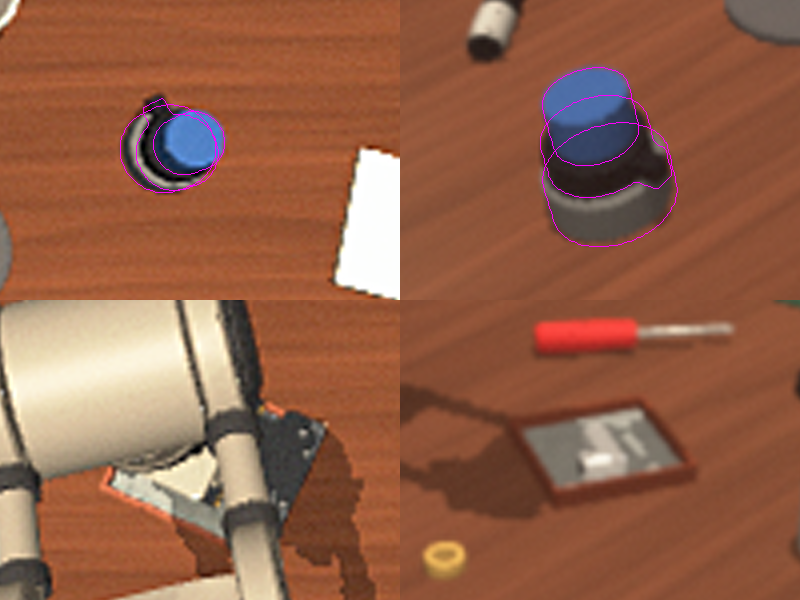

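The elbow lies in the tray (lower-right crop, 600,445). The cap is free on the ring, its top face at (193,138), about 1 px further to -y than the fit, so I aim for (526,-371).

Emit:
arm_command(
  deltas=[
    [0.024,0.001,-0.035,2.6],
    [0.026,0.001,-0.034,2.6],
    [0.027,0.001,-0.033,2.6],
    [0.029,0.001,-0.031,2.6],
    [0.03,0.001,-0.03,2.6],
  ],
  claw=0,
)

```text
time: 11.35
tool_pos: [478.1, -35.5, 171.6]
tcp_rot: [-1.572, 0.002, -0.69]
contact_force: [1.1, 0.9, -0.0]
grip_width: 76.7
```

Emit:
arm_command(
  deltas=[
    [0.031,0.001,-0.029,2.6],
    [0.033,0.001,-0.027,2.6],
    [0.034,0.001,-0.026,2.6],
    [0.035,0.001,-0.024,2.6],
    [0.036,0.001,-0.022,2.6],
  ],
)

```text
time: 11.85
tool_pos: [508.4, -245.9, 166.3]
tcp_rot: [-1.571, 0.003, -0.918]
contact_force: [0.9, 0.0, 0.7]
grip_width: 91.6
```

Emit:
arm_command(
  deltas=[
    [0.037,0.001,-0.021,2.6],
    [0.038,0.001,-0.019,2.6],
    [0.039,0.001,-0.017,2.6],
    [0,0,0,0],
  ],
)

```text
time: 12.25
tool_pos: [526.6, -375.3, 162.1]
tcp_rot: [-1.572, 0.001, -1.057]
contact_force: [-0.6, 0.8, -0.2]
grip_width: 91.5
```

```bash
ST=30 python3 plan.py 526,-371,61,-60
```

```text
t 12.25 at [ 526.6 -375.3  162.1] -60.6
[[-0.001, 0.025, 0.0, -0.1], [-0.001, 0.025, 0.0, -0.1], [-0.001, 0.025, 0.0, -0.1], [-0.001, 0.025, 0.0, -0.1]]
-> [ 524.7 -371.8   62.1] -60.2
```

Emit:
arm_command(
  deltas=[
    [0,0.03,0,0],
    [0,0.03,0,0],
    [0,0.025,0,0],
    [0,0.015,0,0],
    [0,0.004,0,0],
  ],
)

```text
time: 12.75
tool_pos: [526.5, -369.1, 58.1]
tcp_rot: [-1.572, 0.005, -1.051]
contact_force: [0.5, -0.5, 0.0]
grip_width: 91.9
```

Emit:
arm_command(
  deltas=[
    [0,0,0,0],
    [0,0,0,0],
    [0,0,0,0],
  ],
)

```text
time: 13.05
tool_pos: [528.2, -371.0, 62.2]
tcp_rot: [-1.57, -0.002, -1.051]
contact_force: [0.8, 0.2, -0.3]
grip_width: 91.8
```

Emit:
arm_command(
  deltas=[
    [-0.001,0,-0.001,0],
    [0,0,0,0],
    [0,0,0,0],
    [0,0,0,0],
    [0,0,0,0],
  ],
  claw=255,
)

```text
time: 13.55
tool_pos: [526.2, -370.1, 60.7]
tcp_rot: [-1.571, 0.0, -1.052]
contact_force: [0.2, -0.4, 0.0]
grip_width: 56.5
```

Emit:
arm_command(
  deltas=[
    [0,0,0,0],
    [0,0,0,0],
    [0,0,0,0],
  ],
)

```text
time: 13.85
tool_pos: [526.2, -370.1, 60.6]
tcp_rot: [-1.571, 0.0, -1.052]
contact_force: [-0.6, 0.2, 0.2]
grip_width: 43.7
```

Emit:
arm_command(
  deltas=[
    [0,-0.01,0,0],
    [0,-0.02,0,0],
    [0,-0.04,0,0],
    [0,-0.04,0,0],
    [0,-0.04,0,0],
  ],
)

```text
time: 14.35
tool_pos: [526.0, -370.0, 213.0]
tcp_rot: [-1.571, -0.0, -1.052]
contact_force: [0.8, -0.8, -0.9]
grip_width: 43.4
```

Emit:
arm_command(
  deltas=[
    [0,0,0,0],
    [0,0,0,0],
  ],
)

```text
time: 14.55
tool_pos: [526.4, -370.4, 212.3]
tcp_rot: [-1.57, -0.003, -1.052]
contact_force: [-0.2, 0.3, -1.3]
grip_width: 43.6
```

```bash
python3 plan.py 470,0,210,-30 517,395,200,-20
```

```text
t 14.55 at [ 526.4 -370.4  212.3] -60.2
[[-0.039, 0.0, 0.015, -3.4], [-0.038, 0.0, 0.017, -3.4], [-0.037, 0.0, 0.019, -3.4], [-0.036, 0.0, 0.022, -3.4], [-0.034, 0.0, 0.024, -3.4]]
[[-0.033, 0.0, 0.026, -3.4], [-0.031, 0.0, 0.028, -3.4], [-0.029, 0.0, 0.029, -3.4], [-0.028, 0.0, 0.031, -3.4]]
-> [469.9   0.7 212.3] -29.6
[[-0.017, 0.001, 0.041, -1.1], [-0.016, 0.001, 0.041, -1.1], [-0.016, 0.001, 0.041, -1.1], [-0.015, 0.001, 0.042, -1.1], [-0.014, 0.001, 0.042, -1.1]]
[[-0.013, 0.001, 0.042, -1.1], [-0.012, 0.001, 0.042, -1.1], [-0.012, 0.001, 0.043, -1.1], [-0.011, 0.001, 0.043, -1.1]]
-> [516.8 395.9 203.3] -19.7
```

Emit:
arm_command(
  deltas=[
    [-0.039,0,0.015,-3.4],
    [-0.038,0,0.017,-3.4],
    [-0.037,0,0.019,-3.4],
    [-0.036,0,0.022,-3.4],
    [-0.034,0,0.024,-3.4],
  ],
)

```text
time: 15.05
tool_pos: [493.0, -161.8, 209.2]
tcp_rot: [-1.571, 0.003, -0.753]
contact_force: [0.8, 0.9, -1.4]
grip_width: 43.5
```

Emit:
arm_command(
  deltas=[
    [-0.033,0,0.026,-3.4],
    [-0.031,0,0.028,-3.4],
    [-0.029,0,0.029,-3.4],
    [-0.028,0,0.031,-3.4],
  ],
)

```text
time: 15.45
tool_pos: [468.3, 2.6, 209.5]
tcp_rot: [-1.572, 0.003, -0.515]
contact_force: [0.2, -0.6, -0.3]
grip_width: 43.8
```

Emit:
arm_command(
  deltas=[
    [-0.017,0.001,0.041,-1.1],
    [-0.016,0.001,0.041,-1.1],
    [-0.016,0.001,0.041,-1.1],
    [-0.015,0.001,0.042,-1.1],
    [-0.014,0.001,0.042,-1.1],
  ],
)

```text
time: 15.95
tool_pos: [494.9, 222.3, 204.3]
tcp_rot: [-1.573, 0.002, -0.421]
contact_force: [1.0, -0.0, 0.2]
grip_width: 43.3
```

Emit:
arm_command(
  deltas=[
    [-0.013,0.001,0.042,-1.1],
    [-0.012,0.001,0.042,-1.1],
    [-0.012,0.001,0.043,-1.1],
    [-0.011,0.001,0.043,-1.1],
  ],
)

```text
time: 16.35
tool_pos: [515.7, 397.5, 199.9]
tcp_rot: [-1.573, 0.002, -0.344]
contact_force: [0.7, 0.5, -0.0]
grip_width: 43.5
```

Emit:
arm_command(
  deltas=[
    [0,0.02,0,0],
    [0,0.02,0,0],
    [0,0.01,0,0],
    [0,0,0,0],
    [0,0,0,0],
  ],
)

```text
time: 16.85
tool_pos: [516.7, 395.8, 151.9]
tcp_rot: [-1.571, 0.0, -0.345]
contact_force: [-0.1, -0.0, 0.2]
grip_width: 43.5
```

```bash
cat > two.py <<'E'
from h import *
import sys
# two.py tag u0 v0 u1 v1 : 100x100 px crops of scene and top round these pixels, 4x; prints cap/other found
t,a,b,c,d=sys.argv[1],*map(int,sys.argv[2:6]); k=np.zeros((400,800,3),np.uint8)
for i,(n,u,v) in enumerate((("scene",a,b),("top",c,d))):
    p=vision.capture(n); m=cv2.getRectSubPix(p["img"],(100,100),(u,v)); k[:,i*400:i*400+400]=cv2.resize(m,(400,400),interpolation=cv2.INTER_CUBIC)
    for w in sys.argv[6:]: print(n,w,[(world(p,q["xyz"]).round(0).tolist(),round(q["confidence"],2)) for q in vision.find_in(p,w)][:3])
save(k,t)
E
python3 plan.py 517,395,110,-20; python3 two.py g3 384 150 207 215 cap_c mic
```

```text
t 16.85 at [516.7 395.8 151.9] -19.8
[[0.001, 0.042, -0.001, 0.2]]
-> [517.3 394.5 109.9] -20.0
scene cap_c [([524.0, 384.0, 155.0], 0.69)]
scene mic [([525.0, 375.0, 53.0], 0.66), ([694.0, 307.0, 69.0], 0.58), ([670.0, 489.0, 68.0], 0.58)]
top cap_c []
top mic [([671.0, 317.0, 111.0], 0.87), ([667.0, 475.0, 14.0], 0.65)]
```

View pics/g3.png

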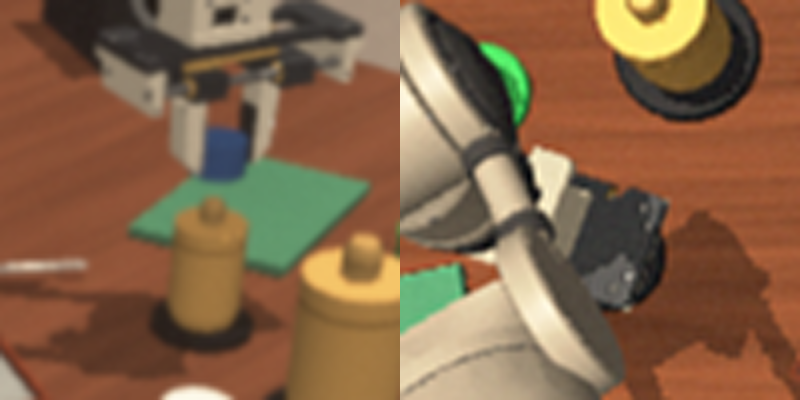

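The cap appears right of the capsule axis by perhaps 1–2 px, at (226,155) against the capsule at (212,210), so I overlay the models to quantify that.

```bash
python3 - <<'E'
from fit import *
p=vision.capture("scene"); im=p["img"]
k=cv2.resize(im[105:185,335:435],None,fx=8,fy=8,interpolation=cv2.INTER_CUBIC)[:600]
for n,q,z in (("cap_c",(516.7,395.8,0),151.3),("mic",(517,395,0),0)):
    r=cv2.resize(render(p,n,q,z)[105:185,335:435],None,fx=8,fy=8)[:600]
    cs,_=cv2.findContours((r>.5).astype(np.uint8),0,1); cv2.drawContours(k,cs,-1,(255,0,255),1)
save(k,"ov1")
for n,z,q in (("cap_c",151.3,(516.7,395.8)),):
    hsv=cv2.cvtColor(im,cv2.COLOR_RGB2HSV); m=((hsv[...,0]>100)&(hsv[...,0]<130)&(hsv[...,1]>110)); m[:,:350]=0; m[:,430:]=0;m[:120]=0;m[185:]=0
    v,u=np.nonzero(m); print("blue",u.mean(),v.mean(),u.min(),u.max(),len(u),"exp",proj(p,[*q,z]))
m=((hsv[...,0]>8)&(hsv[...,0]<25)&(hsv[...,1]>90)&(hsv[...,2]>90))
for lo,hi in ((152,156),(165,180)):
    for r in range(lo,hi,3): u=np.nonzero(im[r,370:400,1].astype(int)>100)[0]; print(r,u+370)
print("exp capsule",proj(p,[517,395,110]),"exp body mid",proj(p,[517,395,60]))
E
```

```text
blue 390.6 138.44210526315788 387 395 95 exp [[389.41100555 139.10545137]]
152 [372 373 374 375 376 377 378 379 380 381 382 383 384 385 386 387 388 389
 390 391 392 393 394 395 396 397 398 399]
155 [370 371 372 373 374 375 376 377 378 379 380 381 382 383 384 387 390 391
 392 393 394 395 396 397 398 399]
165 [380 381 382 383 384 385 386 387 388 389 390 391 392 393 394 395 396 397
 398 399]
168 [380 381 382 383 384 385 386 387 388 389 390 391 392 393 394]
171 [380 381 382 383 384 385 386 387 388 389 390 391 392 393]
174 [379 380 381 382 383 384 385 386 387 388 389 390 391 392 393]
177 [379 380 381 382 383 384 385 386 387 388 389 390 391 392]
exp capsule [[388.10284442 151.51336597]] exp body mid [[386.65683751 165.87029095]]
```

View pics/ov1.png

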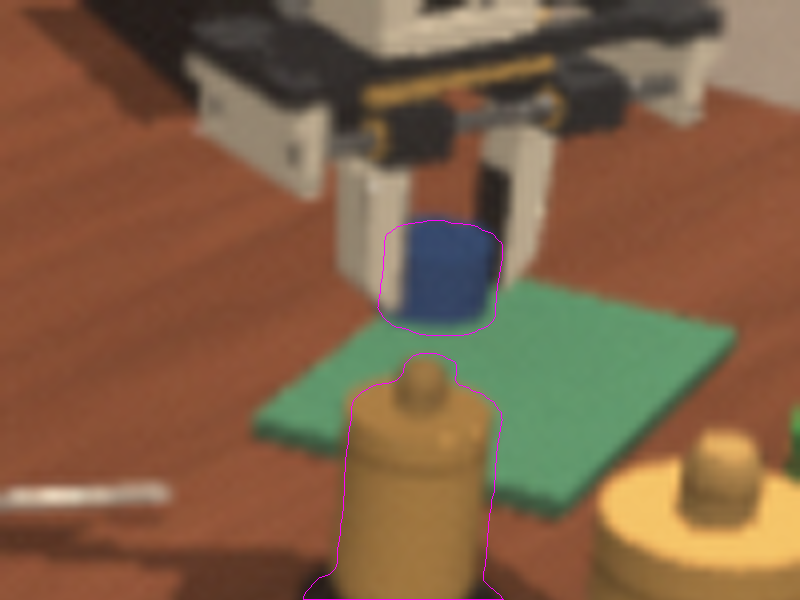

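The model mic sits about 0.7 px right of the real one (capsule seen at 421, modelled at 430 in the 8x crop), which is about 2 mm. I shift by that and lower.

Emit:
arm_command(
  deltas=[
    [-0.001,0,-0.002,0],
    [0,0.015,0,0],
    [0,0.01,0,0],
    [0,0.005,0,0],
    [0,0,0,0],
  ],
)

```text
time: 17.7
tool_pos: [514.5, 394.3, 120.8]
tcp_rot: [-1.572, 0.001, -0.345]
contact_force: [-0.1, -0.3, -0.9]
grip_width: 43.3
```

Emit:
arm_command(
  deltas=[
    [0,0.004,0,0],
    [0,0.003,0,0],
    [0,0.001,0,0],
    [0,0,0,0],
    [0,0,0,0],
  ],
)

```text
time: 18.2
tool_pos: [515.0, 394.6, 113.9]
tcp_rot: [-1.57, -0.0, -0.345]
contact_force: [0.5, -0.5, -0.3]
grip_width: 43.5
```

Emit:
arm_command(
  deltas=[
    [0,0.002,0,0],
    [0,0.001,0,0],
    [0,0.001,0,0],
    [0,0,0,0],
    [0,0,0,0],
  ],
)

```text
time: 18.7
tool_pos: [514.9, 394.6, 109.7]
tcp_rot: [-1.571, 0.0, -0.345]
contact_force: [0.1, -0.8, -1.0]
grip_width: 43.8
```

Rim expected at about 95 mm. Releasing, retreating and looking.

Emit:
arm_command(
  deltas=[
    [0,0,0,0],
    [0,0,0,0],
    [0,0,0,0],
    [0,0,0,0],
    [0,0,0,0],
  ],
  claw=60,
)

```text
time: 19.2
tool_pos: [514.9, 394.6, 109.8]
tcp_rot: [-1.571, -0.0, -0.345]
contact_force: [-0.5, -0.9, 0.2]
grip_width: 69.7
```

Emit:
arm_command(
  deltas=[
    [0,-0.01,0,0],
    [0,-0.03,0,0],
    [0,-0.03,0,0],
    [0,-0.03,0,0],
    [0,-0.02,0,0],
  ],
)

```text
time: 19.7
tool_pos: [515.5, 394.9, 233.3]
tcp_rot: [-1.568, -0.002, -0.345]
contact_force: [-0.6, 0.1, -0.8]
grip_width: 70.2
```

Emit:
arm_command(
  deltas=[
    [0,0,-0.04,0],
    [0,0,-0.045,0],
    [0,0,-0.045,0],
    [0,0,-0.045,0],
    [0,0,-0.04,0],
  ],
  claw=0,
)

```text
time: 20.2
tool_pos: [441.4, 190.6, 230.6]
tcp_rot: [-1.57, -0.001, -0.345]
contact_force: [0.2, -0.4, 0.1]
grip_width: 91.7
```

```bash
python3 two.py g4 384 160 210 225 cap_c; python3 - <<'E'
from fit import *
ps=[vision.capture("top"),vision.capture("scene")]
Q=(524,-369)
vs=[(p,mask(p,"ring_c",[*Q,36])) for p in ps]
print([v[1] is not None for v in vs])
for sel in ([0],[1],[0,1]):
    v=[vs[i] for i in sel if vs[i][1] is not None]
    if v: q,f=fit(v,"ring_c",Q,36,np.arange(8)*np.pi/4); print(sel,q.round(2),round(f,3))
E
python3 plan.py 522.5,-368.5,150,0
```

```text
scene cap_c [([516.0, 381.0, 114.0], 0.6)]
top cap_c [([512.0, 394.0, 123.0], 0.71)]
[False, True]
[1] [ 5.2503e+02 -3.6931e+02  4.0000e-01] 0.099
[0, 1] [ 5.2503e+02 -3.6931e+02  4.0000e-01] 0.099
t 20.6 at [442.7 193.1 229.8] -19.7
[[0.02, 0.006, -0.039, -1.5], [0.019, 0.006, -0.039, -1.5], [0.018, 0.006, -0.04, -1.5], [0.017, 0.006, -0.04, -1.5], [0.016, 0.006, -0.041, -1.5]]
[[0.015, 0.006, -0.041, -1.5], [0.014, 0.006, -0.041, -1.5], [0.013, 0.006, -0.042, -1.5], [0.012, 0.006, -0.042, -1.5], [0.011, 0.006, -0.042, -1.5]]
[[0.01, 0.006, -0.043, -1.5], [0.009, 0.006, -0.043, -1.5], [0.007, 0.006, -0.043, -1.5]]
-> [ 521.5 -369.6  151.8] -0.2
```

View pics/g4.png

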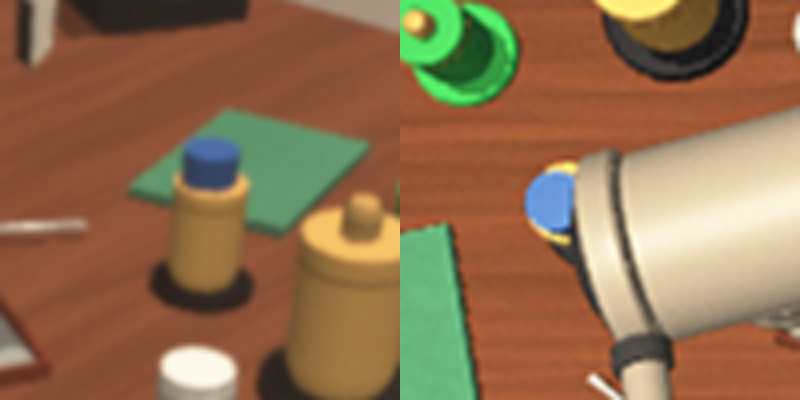

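The cap sits level on the shoulder of the small gold mic (scene crop 212,160). Now the ring; its yaw is about 22.5°, so tool yaw 22.5.

```bash
python3 plan.py 523.5,-369,150,22.5; python3 -c "
from h import *
o=bot.get_obs();q=o['joint_positions'];print(q.round(3),q[0]-q[5]-np.pi/2,o['tcp_rot'])"
```

```text
t 20.6 at [442.7 193.1 229.8] -19.7
[[0.02, 0.006, -0.039, -3.2], [0.018, 0.006, -0.04, -3.2], [0.016, 0.006, -0.041, -3.2], [0.014, 0.006, -0.041, -3.2], [0.011, 0.006, -0.042, -3.2]]
[[0.009, 0.006, -0.043, -3.2], [0.007, 0.006, -0.043, -3.2], [0.004, 0.006, -0.043, -3.2], [0.002, 0.006, -0.044, -3.2], [-0.001, 0.006, -0.044, -3.2]]
[[-0.003, 0.006, -0.044, -3.2], [-0.006, 0.006, -0.043, -3.2], [-0.008, 0.006, -0.043, -3.2]]
-> [ 522.7 -369.6  151.8] 21.9
[ 0.252  0.269  1.643  0.     1.229 -0.975] -0.3434937672379845 [-1.57036162e+00 -2.31378679e-04 -3.43575620e-01]
```

Relation confirmed: q6 will end near -2.7, within range.

Emit:
arm_command(
  deltas=[
    [0.02,0.006,-0.039,-3.2],
    [0.018,0.006,-0.04,-3.2],
    [0.016,0.006,-0.041,-3.2],
    [0.014,0.006,-0.041,-3.2],
    [0.011,0.006,-0.042,-3.2],
  ],
)

```text
time: 21.1
tool_pos: [472.9, -25.1, 199.4]
tcp_rot: [-1.571, -0.0, -0.062]
contact_force: [1.0, 0.8, -0.3]
grip_width: 91.8
```

Emit:
arm_command(
  deltas=[
    [0.009,0.006,-0.043,-3.2],
    [0.007,0.006,-0.043,-3.2],
    [0.004,0.006,-0.043,-3.2],
    [0.002,0.006,-0.044,-3.2],
    [-0.001,0.006,-0.044,-3.2],
  ],
)

```text
time: 21.6
tool_pos: [504.3, -241.9, 169.1]
tcp_rot: [-1.57, -0.0, 0.217]
contact_force: [0.6, 0.0, 1.0]
grip_width: 91.8
```

Emit:
arm_command(
  deltas=[
    [-0.003,0.006,-0.044,-3.2],
    [-0.006,0.006,-0.043,-3.2],
    [-0.008,0.006,-0.043,-3.2],
    [0,0,0,0],
    [0,0,0,0],
  ],
)

```text
time: 22.1
tool_pos: [521.9, -370.5, 150.3]
tcp_rot: [-1.569, 0.001, 0.38]
contact_force: [-0.0, 0.6, -0.1]
grip_width: 91.7
```

Emit:
arm_command(
  deltas=[
    [0,0.03,0,0],
    [0,0.02,0,0],
    [0,0,0,0],
    [0,0,0,0],
  ],
)

```text
time: 22.5
tool_pos: [522.3, -369.4, 102.3]
tcp_rot: [-1.571, -0.0, 0.383]
contact_force: [0.0, -1.4, 0.6]
grip_width: 91.8
```

```bash
ST=35 python3 plan.py 523.5,-369,40,22.5; python3 two.py g5 170 290 460 222 ring_c
```

```text
t 22.5 at [ 522.3 -369.4  102.3] 21.9
[[0.001, 0.031, -0.0, -0.3], [0.001, 0.031, -0.0, -0.3]]
-> [ 524.2 -368.6   40.3] 22.5
scene ring_c [([536.0, -374.0, 42.0], 0.64)]
top ring_c [([539.0, -387.0, 44.0], 0.41)]
```

View pics/g5.png

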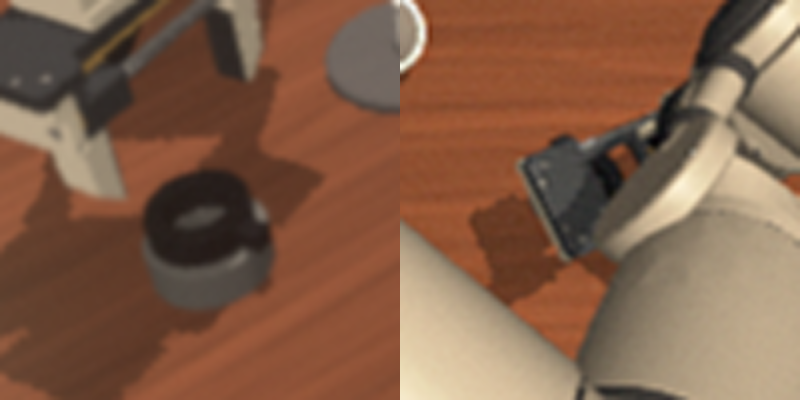

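The jaws stand either side of the ring, lug to the right at (255,235), clear of the fingers. Lower to TCP z ≈ 38.5 so the tips stay above the foot.

Emit:
arm_command(
  deltas=[
    [0.001,0.03,0,-0.3],
    [0.001,0.022,0,-0.3],
    [0,0.01,0,0],
    [0,0.002,0,0],
    [0,0,0,0],
  ],
)

```text
time: 23.2
tool_pos: [523.9, -370.3, 38.5]
tcp_rot: [-1.572, -0.001, 0.392]
contact_force: [0.2, -0.3, -0.2]
grip_width: 91.9
```

Emit:
arm_command(
  deltas=[
    [0,0,0,0],
    [0,0,0,0],
  ],
)

```text
time: 23.4
tool_pos: [524.0, -370.4, 38.9]
tcp_rot: [-1.573, -0.001, 0.392]
contact_force: [0.9, -0.6, 0.4]
grip_width: 91.7
```

Emit:
arm_command(
  deltas=[
    [0,0,0,0],
    [0,0,0,0],
    [0,0,0,0],
    [0,0,0,0],
    [0,0,0,0],
  ],
  claw=255,
)

```text
time: 23.9
tool_pos: [523.5, -369.9, 37.7]
tcp_rot: [-1.571, -0.0, 0.392]
contact_force: [-0.8, 0.9, -0.0]
grip_width: 56.5
```

Emit:
arm_command(
  deltas=[
    [0,0,0,0],
    [0,0,0,0],
  ],
)

```text
time: 24.1
tool_pos: [523.5, -369.9, 37.7]
tcp_rot: [-1.571, -0.0, 0.392]
contact_force: [-0.2, -0.5, 0.2]
grip_width: 55.5
```

Emit:
arm_command(
  deltas=[
    [0,-0.01,0,0],
    [0,-0.02,0,0],
    [0,-0.03,0,0],
    [0,-0.04,0,0],
    [0,-0.03,0,0],
  ],
)

```text
time: 24.6
tool_pos: [523.8, -370.1, 170.6]
tcp_rot: [-1.572, -0.001, 0.392]
contact_force: [0.5, 0.3, -1.2]
grip_width: 55.8
```

Emit:
arm_command(
  deltas=[
    [0,0,0,0],
    [0,0,0,0],
  ],
)

```text
time: 24.8
tool_pos: [523.5, -369.8, 168.3]
tcp_rot: [-1.572, -0.001, 0.392]
contact_force: [0.1, -0.1, -0.8]
grip_width: 55.8
```

```bash
ST=40 python3 plan.py 667,-5.5,140,22.5; python3 -c "
from h import *
p=vision.capture('top')
for z in (0,50): print(ray(p,(337,150),z).round(0),ray(p,(337,142),z).round(0))"
```

```text
t 24.8 at [ 523.5 -369.8  168.3] 22.5
[[0.027, 0.003, 0.028, -0.0], [0.027, 0.003, 0.028, -0.0], [0.027, 0.003, 0.028, -0.0], [0.027, 0.003, 0.028, -0.0], [0.027, 0.003, 0.028, -0.0]]
[[0.027, 0.003, 0.028, -0.0], [0.027, 0.003, 0.028, -0.0], [0.027, 0.003, 0.028, -0.0], [0.027, 0.003, 0.028, -0.0], [0.027, 0.003, 0.028, -0.0]]
-> [666.1  -7.9 138.3] 22.5
[769. -14.   0.] [796. -15.   0.]
[752. -11.  50.] [778. -12.  50.]
```

Emit:
arm_command(
  deltas=[
    [0.027,0.003,0.028,0],
    [0.027,0.003,0.028,0],
    [0.027,0.003,0.028,0],
    [0.027,0.003,0.028,0],
    [0.027,0.003,0.028,0],
  ],
)

```text
time: 25.35
tool_pos: [594.2, -187.0, 150.5]
tcp_rot: [-1.568, 0.003, 0.392]
contact_force: [-0.2, 0.6, -1.1]
grip_width: 55.6
```

Emit:
arm_command(
  deltas=[
    [0.027,0.003,0.028,0],
    [0.027,0.003,0.028,0],
    [0.027,0.003,0.028,0],
    [0.027,0.003,0.028,0],
    [0.027,0.003,0.028,0],
  ],
)

```text
time: 25.85
tool_pos: [665.4, -6.3, 135.3]
tcp_rot: [-1.569, 0.004, 0.392]
contact_force: [-0.0, -0.3, -1.1]
grip_width: 56.1
```

Emit:
arm_command(
  deltas=[
    [0.002,0.02,0.002,0],
    [0,0.02,0,0],
    [0,0.01,0,0],
    [0,0,0,0],
    [0,0,0,0],
  ],
)

```text
time: 26.35
tool_pos: [667.1, -5.8, 87.6]
tcp_rot: [-1.57, 0.001, 0.391]
contact_force: [0.6, 0.3, -2.2]
grip_width: 55.8
```

```bash
python3 plan.py 667,-5.5,80,22.5; python3 - <<'E'
from fit import *
o=bot.get_obs(); t=o["tool_pos"]; yaw=o["tcp_rot"][2]
ps=[vision.capture("scene"),vision.capture("top")]; k=np.zeros((400,800,3),np.uint8)
for i,(p,c) in enumerate(zip(ps,((336,245),(337,175)))):
    x,y=c[0]-40,c[1]-40
    b=cv2.resize(p["img"][y:y+80,x:x+80],(400,400),interpolation=cv2.INTER_CUBIC)
    for n,q,z in (("ring_c",(t[0],t[1],yaw),t[2]-1.7),("peg",(667,-5.5,.38),0)):
        r=cv2.resize(render(p,n,q,z)[y:y+80,x:x+80],(400,400)); cs,_=cv2.findContours((r>.5).astype(np.uint8),0,1); cv2.drawContours(b,cs,-1,(255,0,255),1)
    k[:,400*i:400*i+400]=b
save(k,"g6")
E
```

```text
t 26.35 at [667.1  -5.8  87.6] 22.4
[[-0.0, 0.008, 0.0, -0.1]]
-> [667.1  -5.8  79.6] 22.5
```

View pics/g6.png

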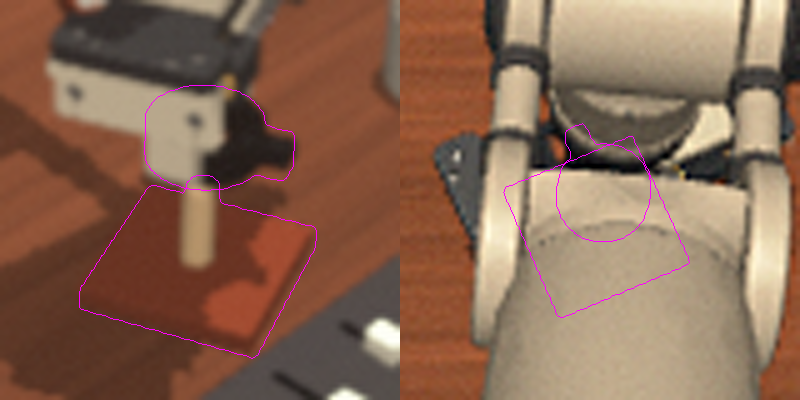

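Scene crop: the ring hangs directly above the peg (lug at 290,150; peg at 198 against 203 modelled, about 1–2 mm off). A slight shift, then down.

Emit:
arm_command(
  deltas=[
    [-0.001,0.01,-0.001,0],
    [0,0.015,0,0],
    [0,0.01,0,0],
    [0,0.003,0,0],
    [0,0,0,0],
  ],
)

```text
time: 26.95
tool_pos: [666.1, -6.6, 48.5]
tcp_rot: [-1.57, 0.002, 0.392]
contact_force: [-0.3, -0.0, -1.2]
grip_width: 56.0
```

Emit:
arm_command(
  deltas=[
    [0,0.008,0,0],
    [0,0.008,0,0],
    [0,0.004,0,0],
    [0,0.002,0,0],
    [0,0,0,0],
  ],
)

```text
time: 27.45
tool_pos: [666.5, -6.7, 27.3]
tcp_rot: [-1.57, 0.0, 0.392]
contact_force: [0.6, 0.5, -1.9]
grip_width: 55.8
```

Emit:
arm_command(
  deltas=[
    [0,0.002,0,0],
    [0,0.001,0,0],
    [0,0.001,0,0],
    [0,0,0,0],
    [0,0,0,0],
  ],
)

```text
time: 27.95
tool_pos: [666.7, -6.7, 23.8]
tcp_rot: [-1.571, -0.0, 0.392]
contact_force: [0.5, 0.4, -1.4]
grip_width: 55.6
```

Emit:
arm_command(
  deltas=[
    [0,0,0,0],
    [0,0,0,0],
    [0,0,0,0],
    [0,0,0,0],
    [0,0,0,0],
  ],
  claw=30,
)

```text
time: 28.45
tool_pos: [666.7, -6.7, 23.8]
tcp_rot: [-1.571, -0.0, 0.392]
contact_force: [0.4, 0.5, -0.6]
grip_width: 80.9
```

Emit:
arm_command(
  deltas=[
    [0,-0.02,0,0],
    [0,-0.03,0,0],
    [0,-0.04,0,0],
    [0,-0.04,0,0],
    [0,-0.02,0,0],
  ],
  claw=0,
)

```text
time: 28.95
tool_pos: [668.0, -6.8, 178.1]
tcp_rot: [-1.574, -0.005, 0.392]
contact_force: [-0.0, 0.2, -0.3]
grip_width: 92.2
```

Emit:
arm_command(
  deltas=[
    [-0.04,0,0,3],
    [-0.04,0,0,3],
    [-0.04,0,0,3],
    [-0.02,0,0,3],
    [0,0,0,0],
  ],
)

```text
time: 29.45
tool_pos: [532.1, -51.7, 174.2]
tcp_rot: [-1.571, 0.001, 0.18]
contact_force: [0.7, 0.6, 1.1]
grip_width: 91.5
```

```bash
python3 two.py g7 336 245 337 175 ring_c;  python3 - <<'E'
from fit import *
ps=[vision.capture("top"),vision.capture("scene")]
Q=(528,-370)
vs=[(p,mask(p,"foot_c",[*Q,13])) for p in ps]
for sel in ([0],[1],[0,1]):
    v=[vs[i] for i in sel if vs[i][1] is not None]
    if v: q,f=fit(v,"foot_c",Q,13); print(sel,q.round(1),round(f,3))
E
python3 plan.py 528,-370,150,-20
```

```text
scene ring_c [([683.0, -17.0, 30.0], 0.58)]
top ring_c [([680.0, 6.0, 29.0], 0.61)]
[0] [ 5.285e+02 -3.703e+02  2.000e-01] 0.215
[1] [ 5.255e+02 -3.688e+02 -2.000e-01] 0.069
[0, 1] [ 5.278e+02 -3.696e+02  2.000e-01] 0.301
t 29.85 at [534.7 -51.  173.4] 10.5
[[-0.008, 0.003, -0.039, 3.8], [-0.005, 0.003, -0.04, 3.8], [-0.003, 0.003, -0.04, 3.8], [-0.0, 0.003, -0.04, 3.8], [0.002, 0.003, -0.04, 3.8]]
[[0.005, 0.003, -0.04, 3.8], [0.008, 0.003, -0.039, 3.8], [0.01, 0.003, -0.039, 3.8]]
-> [ 528.1 -371.6  149.4] -19.9
```

View pics/g7.png

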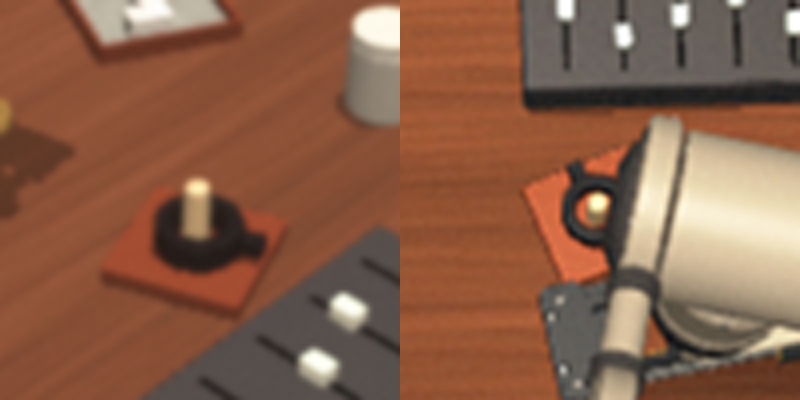

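The ring lies flat on the peg's base (scene crop 200,235; top 595,210). Now the foot at (527.5,-370).

Emit:
arm_command(
  deltas=[
    [-0.008,0.003,-0.039,3.8],
    [-0.005,0.003,-0.04,3.8],
    [-0.003,0.003,-0.04,3.8],
    [0,0.003,-0.04,3.8],
    [0.002,0.003,-0.04,3.8],
  ],
)

```text
time: 30.35
tool_pos: [530.3, -253.0, 158.3]
tcp_rot: [-1.571, -0.0, -0.151]
contact_force: [1.3, 1.1, 0.8]
grip_width: 92.0
```

Emit:
arm_command(
  deltas=[
    [0.005,0.003,-0.04,3.8],
    [0.008,0.003,-0.039,3.8],
    [0.01,0.003,-0.039,3.8],
    [0,0,0,0],
    [0,0,0,0],
  ],
)

```text
time: 30.85
tool_pos: [527.0, -372.3, 148.7]
tcp_rot: [-1.57, 0.001, -0.349]
contact_force: [0.4, 0.1, -0.1]
grip_width: 91.6
```

Emit:
arm_command(
  deltas=[
    [0,0.03,0,0],
    [0,0.03,0.002,0],
    [0,0.02,0,0],
    [0,0,0,0],
    [0,0,0,0],
  ],
)

```text
time: 31.35
tool_pos: [528.6, -369.0, 70.3]
tcp_rot: [-1.571, -0.0, -0.346]
contact_force: [-0.1, -0.3, 1.1]
grip_width: 92.2
```

```bash
ST=35 python3 plan.py 527.5,-370,15,-20
```

```text
t 31.35 at [ 528.6 -369.    70.3] -19.9
[[-0.0, 0.028, -0.001, 0.1], [-0.0, 0.028, -0.001, 0.1]]
-> [ 527.9 -370.9   14.3] -20.1
```

Emit:
arm_command(
  deltas=[
    [-0.001,0.025,-0.001,0],
    [0,0.02,0,0],
    [0,0.008,0,0],
    [0,0.002,0,0],
    [0,0,0,0],
  ],
)

```text
time: 31.85
tool_pos: [527.4, -370.9, 15.9]
tcp_rot: [-1.571, -0.002, -0.348]
contact_force: [0.1, 0.1, -0.1]
grip_width: 91.7
```

Emit:
arm_command(
  deltas=[
    [0,0,0,0],
    [0,0,0,0],
    [0,0,0,0],
    [0,0,0,0],
    [0,0,0,0],
  ],
  claw=255,
)

```text
time: 32.35
tool_pos: [526.9, -370.5, 15.2]
tcp_rot: [-1.571, -0.001, -0.348]
contact_force: [0.4, 1.7, 4.1]
grip_width: 65.6
```

Emit:
arm_command(
  deltas=[
    [0,0,0,0],
    [0,0,0,0],
    [0,0,0,0],
  ],
)

```text
time: 32.65
tool_pos: [526.9, -370.5, 15.2]
tcp_rot: [-1.571, -0.001, -0.348]
contact_force: [-0.0, 2.2, 5.3]
grip_width: 65.9
```

Emit:
arm_command(
  deltas=[
    [0,-0.01,0,0],
    [0,-0.02,0,0],
    [0,-0.03,0,0],
    [0,-0.03,0,0],
    [0,-0.02,0,0],
  ],
)

```text
time: 33.15
tool_pos: [526.9, -371.1, 127.0]
tcp_rot: [-1.572, -0.002, -0.348]
contact_force: [0.5, -0.2, -1.4]
grip_width: 65.7
```

Emit:
arm_command(
  deltas=[
    [0,0,0,0],
    [0,0,0,0],
    [0,0,0,0],
  ],
)

```text
time: 33.45
tool_pos: [525.8, -370.0, 122.8]
tcp_rot: [-1.57, 0.003, -0.348]
contact_force: [-0.1, 0.4, -2.8]
grip_width: 66.1
```

```bash
ST=35 python3 plan.py 455.5,-189,95,-20
```

```text
t 33.45 at [ 525.8 -370.   122.8] -20.0
[[-0.021, 0.005, 0.024, 0.0], [-0.021, 0.005, 0.024, 0.0], [-0.021, 0.005, 0.024, 0.0], [-0.021, 0.005, 0.024, 0.0], [-0.021, 0.005, 0.024, 0.0]]
[[-0.021, 0.005, 0.024, 0.0]]
-> [ 456.5 -191.6   92.8] -20.0
```

Emit:
arm_command(
  deltas=[
    [-0.021,0.005,0.024,0],
    [-0.021,0.005,0.024,0],
    [-0.021,0.005,0.024,0],
    [-0.021,0.005,0.024,0],
    [-0.021,0.005,0.024,0],
  ],
)

```text
time: 33.95
tool_pos: [467.5, -220.3, 98.1]
tcp_rot: [-1.57, 0.003, -0.348]
contact_force: [0.4, 1.1, -2.5]
grip_width: 65.8
```

Emit:
arm_command(
  deltas=[
    [-0.022,0.005,0.026,0],
    [0,0,0,0],
    [0,0,0,0],
    [0,0,0,0],
  ],
)

```text
time: 34.35
tool_pos: [457.6, -190.7, 94.4]
tcp_rot: [-1.571, -0.0, -0.348]
contact_force: [-0.4, -0.7, -1.4]
grip_width: 65.8
```

```bash
python3 plan.py 455.5,-189,50,-20; python3 - <<'E'
from fit import *
o=bot.get_obs(); t=o["tool_pos"]; yaw=o["tcp_rot"][2]
ps=[vision.capture("scene"),vision.capture("top")]; k=np.zeros((400,800,3),np.uint8)
for i,(p,c) in enumerate(zip(ps,((224,242),(396,240)))):
    x,y=c[0]-40,c[1]-40
    b=cv2.resize(p["img"][y:y+80,x:x+80],(400,400),interpolation=cv2.INTER_CUBIC)
    for n,q,z in (("foot_c",(t[0],t[1],yaw),t[2]-2.2),("spindle",(455.5,-189,0),0)):
        r=cv2.resize(render(p,n,q,z)[y:y+80,x:x+80],(400,400)); cs,_=cv2.findContours((r>.5).astype(np.uint8),0,1); cv2.drawContours(b,cs,-1,(255,0,255),1)
    k[:,400*i:400*i+400]=b
save(k,"g8")
E
```

```text
t 34.35 at [ 457.6 -190.7   94.4] -20.0
[[-0.003, 0.044, 0.001, 0.0]]
-> [ 455.1 -188.8   50.4] -20.0
```

View pics/g8.png

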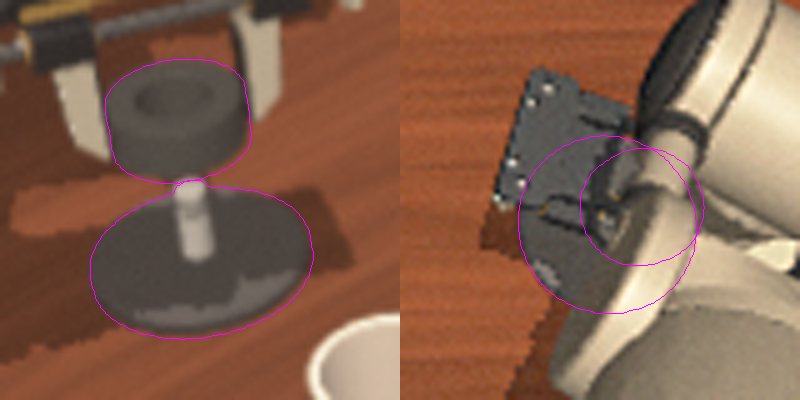

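Scene crop: the foot (178,120) is centred on the spindle's axis line (188,185)–(198,260). Shift 2 mm and lower.

Emit:
arm_command(
  deltas=[
    [-0.002,0.015,0.001,0],
    [0,0.015,0,0],
    [0,0.01,0,0],
    [0,0.005,0,0],
    [0,0,0,0],
  ],
)

```text
time: 34.95
tool_pos: [455.4, -188.5, 49.1]
tcp_rot: [-1.57, 0.001, -0.349]
contact_force: [-0.0, 0.6, -1.7]
grip_width: 65.9
```

Emit:
arm_command(
  deltas=[
    [0,0.01,0,0],
    [0,0.007,0,0],
    [0,0.004,0,0],
    [0,0,0,0],
    [0,0,0,0],
  ],
)

```text
time: 35.45
tool_pos: [455.7, -188.4, 28.7]
tcp_rot: [-1.571, -0.0, -0.348]
contact_force: [1.0, -0.2, -1.5]
grip_width: 65.8
```

Emit:
arm_command(
  deltas=[
    [0,0.002,0,0],
    [0,0.001,0,0],
    [0,0.001,0,0],
    [0,0,0,0],
    [0,0,0,0],
  ],
)

```text
time: 35.95
tool_pos: [455.6, -188.4, 24.7]
tcp_rot: [-1.571, 0.0, -0.348]
contact_force: [-0.8, -0.4, -0.8]
grip_width: 65.8
```

Emit:
arm_command(
  deltas=[
    [0,0.001,0,0],
    [0,0.001,0,0],
    [0,0,0,0],
  ],
)

```text
time: 36.25
tool_pos: [455.7, -188.4, 23.2]
tcp_rot: [-1.571, -0.0, -0.348]
contact_force: [-1.3, 0.5, 3.9]
grip_width: 66.0
```

Emit:
arm_command(
  deltas=[
    [0,0,0,0],
    [0,0,0,0],
    [0,0,0,0],
    [0,0,0,0],
    [0,0,0,0],
  ],
  claw=0,
)

```text
time: 36.75
tool_pos: [455.6, -188.4, 22.6]
tcp_rot: [-1.571, -0.0, -0.348]
contact_force: [0.4, -1.2, 0.2]
grip_width: 91.5
```

Emit:
arm_command(
  deltas=[
    [0,-0.01,0,0],
    [0,-0.03,0,0],
    [0,-0.04,0,0],
    [0,-0.04,0,0],
    [0,-0.04,0,0],
  ],
)

```text
time: 37.25
tool_pos: [455.3, -188.2, 185.1]
tcp_rot: [-1.571, -0.001, -0.348]
contact_force: [1.3, -0.7, 0.4]
grip_width: 91.6
```

Emit:
arm_command(
  deltas=[
    [-0.01,-0.02,-0.04,0],
    [-0.01,0,-0.045,0],
    [-0.01,0,-0.045,0],
    [0,0,-0.045,0],
    [0,0,-0.04,0],
  ],
)

```text
time: 37.75
tool_pos: [352.8, -382.0, 203.8]
tcp_rot: [-1.572, -0.001, -0.349]
contact_force: [0.7, -1.4, 0.1]
grip_width: 91.8
```

```bash
python3 - <<'E'
from h import *
ps=[vision.capture("scene"),vision.capture("top")]; k=np.zeros((600,800,3),np.uint8)
for j,(i,u,v) in enumerate(((0,224,250),(0,384,165),(0,323,197),(1,396,242),(1,207,228),(1,280,250))):
    m=cv2.getRectSubPix(ps[i]["img"],(66,75),(u,v)); k[300*(j//3):300*(j//3)+300,266*(j%3):266*(j%3)+266]=cv2.resize(m,(266,300),interpolation=cv2.INTER_CUBIC)
save(k,"f1")
for p in ps:
    for n in ("cup","tin","elbow_c","cap_c","ring_c","foot_c"): print(n,[(world(p,q["xyz"]).round(0).tolist(),round(q["confidence"],2)) for q in vision.find_in(p,n)][:2])
print(bot.get_obs()["tool_pos"],bot.get_obs()["time"])
E
```

```text
cup [([649.0, -213.0, 47.0], 0.76)]
tin [([654.0, 190.0, 49.0], 0.89)]
elbow_c [([464.0, 164.0, 23.0], 0.5)]
cap_c [([519.0, 383.0, 112.0], 0.65)]
ring_c [([681.0, -16.0, 29.0], 0.79)]
foot_c [([468.0, -195.0, 31.0], 0.81)]
cup [([653.0, -220.0, 35.0], 0.86), ([453.0, 173.0, 19.0], 0.2)]
tin [([643.0, 203.0, 69.0], 0.57)]
elbow_c [([452.0, 172.0, 22.0], 0.45), ([508.0, 372.0, 10.0], 0.38)]
cap_c [([508.0, 392.0, 125.0], 0.67)]
ring_c [([673.0, -6.0, 31.0], 0.52), ([654.0, -220.0, 32.0], 0.46)]
foot_c [([452.0, -190.0, 32.0], 0.85), ([510.0, 390.0, 123.0], 0.48)]
[ 354.29201403 -379.89117115  202.76865605] 38.45
```

View pics/f1.png

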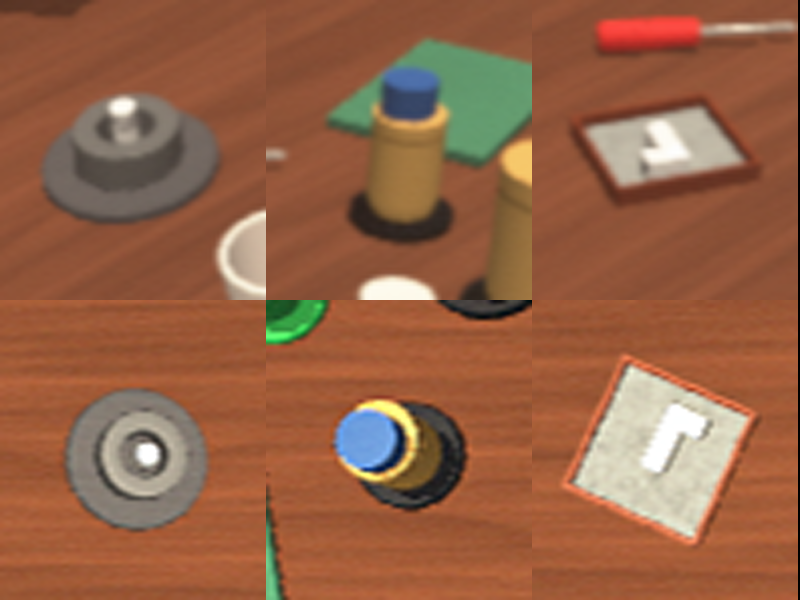

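The final crops show the foot flat on the spindle base (127,150), the cap level on the shoulder (410,95) and the elbow flat in the tray (665,150). The cup and tin read as before.

Emit:
arm_command(
  deltas=[
    [0,0,0,0],
    [0,0,0,0],
    [0,0,0,0],
  ],
)

```text
time: 38.75
tool_pos: [354.0, -380.2, 202.7]
tcp_rot: [-1.571, -0.0, -0.348]
contact_force: [-0.5, 0.9, -0.6]
grip_width: 92.0
```

```bash
python3 -c "
from plant import job
print(job.close_job())"
```

```text
the job is handed in; nothing more can be done
None
```

I took the pile apart in the order asked and handed the job in at 38.8 s. The elbow went into the tray, the cap onto the small gold microphone, the ring over the peg and the foot over the spindle.

**Last checks:**
- **Final pictures:** the elbow lies flat inside the tray, the cap sits level on the microphone's shoulder, and the foot is flat on its base around the spindle.
- **Ring:** a closer picture after I released it showed it flat on the peg's base. At the end I only read its position again, and it had not moved beyond the reading's error.
- **Cup and tin:** their positions match the first readings to within about 2 mm.
- **Robot:** the gripper is open and well clear of everything. The highest force I saw reported on the tool was about 6 N.

**Disagreements:** the two cameras' pose fits differed by up to about 9 mm for the microphone and 13 mm for the cup, mostly along the scene camera's line of sight. I corrected by 1–2 mm from close-up views before lowering the cap, ring and foot. At the end the networks also gave a few low-confidence false finds, such as a "ring" at the cup. I ignored these.

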